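# Cull the bad angle brackets into the reject pen

### The job

Two of the five steel angle brackets on the inspection table are out of shape: one has its legs bent closer together than square, the other has one leg too short. Slide these two along the table, without lifting them, through the mouth of the reject pen until they lie flat and wholly inside, then swing the pen's hinged bar down until it rests in its catch across the mouth. Leave the three good brackets and the other things on the table where they are.

Things in the scene. Friction and masses are not known exactly. Their poses are not given: they have to be found in the camera images.
- good_1: Good steel angle bracket on its edge, an L seen from above: two legs at 90 degrees, each 70 mm long, 10 mm thick and 30 mm tall, leg B along its +y. Its origin is the outer corner (heel) of the L on the underside; leg A runs along its +x; the inside of the L lies towards +y; z is up. It must stay where it is.
- good_2: Good steel angle bracket on its edge, an L seen from above: two legs at 90 degrees, each 70 mm long, 10 mm thick and 30 mm tall, leg B along its +y. Its origin is the outer corner (heel) of the L on the underside; leg A runs along its +x; the inside of the L lies towards +y; z is up. It must stay where it is.
- good_3: Good steel angle bracket on its edge, an L seen from above: two legs at 90 degrees, each 70 mm long, 10 mm thick and 30 mm tall, leg B along its +y. Its origin is the outer corner (heel) of the L on the underside; leg A runs along its +x; the inside of the L lies towards +y; z is up. It must stay where it is.
- bent: Bad steel angle bracket, about 0.3 kg, lying on its edge: both legs 70 mm long, 10 mm thick, 30 mm tall, but only 65 degrees between them: leg B runs from the heel at 65 degrees from its +x towards +y. Its origin is the outer corner (heel) of the L on the underside; leg A runs along its +x; the inside of the L lies towards +y; z is up.
- bent_end_a (a point): Free end of leg A of the bent bracket, mid-thickness, mid-height.
- bent_end_b (a point): Free end of leg B of the bent bracket, mid-thickness, mid-height.
- short: Bad steel angle bracket, about 0.23 kg, lying on its edge: legs square, 10 mm thick, 30 mm tall, but leg A is only 38 mm long; leg B, along its +y, is 70 mm long. Its origin is the outer corner (heel) of the L on the underside; leg A runs along its +x; the inside of the L lies towards +y; z is up.
- short_end_a (a point): Free end of the short leg A (38 mm) of the short bracket, mid-thickness, mid-height.
- short_end_b (a point): Free end of leg B (70 mm) of the short bracket, mid-thickness, mid-height.
- pen: Reject pen fixed to the table: no floor or sill, three aluminium walls 6 mm thick and 40 mm tall around a space 150 mm (its x = -75 to +75) by 180 mm (its y = -90 to +90). Origin at the centre of that space, on the table. The whole side at its -y is the open mouth, facing the brackets.
- bar_hinge (a point): Axis of the bar's hinge, 27 mm above the table, at x = +90, y = -98 mm of the pen, parallel to the pen's y, in a post 44 mm tall, 22 mm long in x, 36 mm wide in y.
- catch (a point): Seat of the forked catch at the other end of the mouth, x = -90, y = -98 mm of the pen, 20 mm above the table: two prongs 50 mm tall, 18 mm long in x, one on each side of the bar's place, 36 mm wide overall in y.
- bar (a joint): Angle of the steel bar (12 mm wide, 14 mm thick, reaching 185 mm from the hinge axis). 0 = level, lying in the catch along the pen's -x, its top 34 mm and its underside 20 mm above the table; pi/2 = straight up. A stiff hinge: it stays where it is left, so push it all the way down.
- bar_end (a point): Free end of the bar, mid-thickness.
- housing: Bystander: round dark steel housing, 86 mm diameter, 80 mm tall, standing beyond the brackets; origin at the centre of its underside.
- gauge_case: Bystander: closed wooden gauge case, 90 x 150 x 32 mm; origin at the centre of its underside.
- screwdriver: Bystander: screwdriver lying on the table, handle towards its -x.

How it is judged:
On the way:
1. both bad brackets lie flat inside the pen, with the bar still open (x of bent in the frame of pen between -0.08 and 0.08 m and y of bent in the frame of pen between -0.092 and 0.095 m and x of bent_end_a in the frame of pen between -0.08 and 0.08 m and y of bent_end_a in the frame of pen between -0.092 and 0.095 m and x of bent_end_b in the frame of pen between -0.08 and 0.08 m and y of bent_end_b in the frame of pen between -0.092 and 0.095 m and height (world z) of each of bent, short below 0.012 m and angle between each of bent, short's own z axis and vertical below 0.15 rad and x of short in the frame of pen between -0.08 and 0.08 m and y of short in the frame of pen between -0.092 and 0.095 m and x of short_end_a in the frame of pen between -0.08 and 0.08 m and y of short_end_a in the frame of pen between -0.092 and 0.095 m and x of short_end_b in the frame of pen between -0.08 and 0.08 m and y of short_end_b in the frame of pen between -0.092 and 0.095 m and value of joint bar above 0.3 rad), for 0.2 s.
At the end, for the whole second after the job is handed in: Both bad brackets lie flat on the table, wholly inside the pen (heel and both leg ends within its walls and behind the bar) and at rest; the bar is down in its catch (within 0.06 rad of level); the good brackets and the bystanders are within 20 mm of where they started (x of bent in the frame of pen between -0.08 and 0.08 m and y of bent in the frame of pen between -0.092 and 0.095 m and x of bent_end_a in the frame of pen between -0.08 and 0.08 m and y of bent_end_a in the frame of pen between -0.092 and 0.095 m and x of bent_end_b in the frame of pen between -0.08 and 0.08 m and y of bent_end_b in the frame of pen between -0.092 and 0.095 m and height (world z) of each of bent, short below 0.012 m and angle between each of bent, short's own z axis and vertical below 0.15 rad and x of short in the frame of pen between -0.08 and 0.08 m and y of short in the frame of pen between -0.092 and 0.095 m and x of short_end_a in the frame of pen between -0.08 and 0.08 m and y of short_end_a in the frame of pen between -0.092 and 0.095 m and x of short_end_b in the frame of pen between -0.08 and 0.08 m and y of short_end_b in the frame of pen between -0.092 and 0.095 m and value of joint bar below 0.06 rad and linear speed of each of bent, short below 0.01 m/s and distance of each of good_1, good_2, good_3, housing, gauge_case, screwdriver from where it was at the start of the episode below 0.02 m); the robot touches nothing.
It fails at once if a good bracket or a bystander is moved by more than 20 mm (distance of any of good_1, good_2, good_3, housing, gauge_case, screwdriver from where it was at the start of the episode above 0.02 m).
It fails at once if a bad bracket is lifted off the table (more than 20 mm) (height (world z) of any of bent, short above 0.02 m).
It also fails if it takes over 72 s, if anything falls off the work surface, if the arm or the gripper's body presses on something with over 40 N, if the wrist force passes 120 N, or if a joint passes its speed limit or range.

### The arm

A 6-joint arm with a two-finger parallel gripper is mounted at the origin on the work surface. World frame = base frame: x ahead of the robot, y to its left, z up, the work surface at z = 0. Lengths are in m, angles in rad, forces in N, time in s.
With the tool pointing down it reaches from about 0.35 to 0.975 m from the base axis. Payload 17.4 kg.
Tool frame: the origin (TCP) lies between the finger pads; the fingertips stand 25 mm ahead of it and the grasp point (between the pads) lies 6 mm ahead of it; z points along the fingers, y is the direction in which the jaws open and shut (so a half turn about z gives the same grasp; the last joint's range is limited). The gripper opens to 85 mm and grips with 20 to 120 N. Pads are 22 mm wide; open, the fingers measure 114 mm over their backs; the gripper's body (76 mm by 85 mm) begins 54 mm behind the grasp point. The pads swing forward as they close: fully open they stand 13 mm farther back than shut.
Start: joints at [-0.038, 0.116, 1.442, -0, 1.584, -0.038], TCP at [0.675, -0, 0.218] pointing down, gripper open.
Joint ranges: [-2.83, 2.83], [-0.83, 2.19], [0.07, 2.5], [-1.14, 4.28], [0.01, 3], [-2.97, 2.97]. Speed limits (rad/s): [1.89, 1.89, 2.22, 3.14, 3.14, 3.14].

### API

Orientations are given as a unit quaternion [w, x, y, z].
In Python, from plant import env, grab_frame gives the robot as it stands.
- The arm moves only by the tool play_rows, never from a script. Its argument "rows" is a list of rows, each a list of 5 numbers: the opening, from 0 (shut) to 1 (fully open), then the shift along the world's x, y, z scaled (see below), then the turn about the world's z scaled (see below). In form: [[claw, dx, dy, dz, spin], ...]. A call has 1 to 20 rows; each row is the pose to reach, as a shift and turn from the pose commanded when the call began; what a row does not reach only later rows make up. The controller multiplies each number of a shift by 0.2 m and each number of a turn by 1.5 rad. A row lasts 1/12 s, in which the tool goes at most 41.7 mm and 7.16 degrees, less where a joint would pass 70% of its speed; a pose out of reach is approached as far as the arm can. A call with a number of a shift or a turn outside -1 to 1 is refused whole. A call with a gripper value outside its range is refused whole. The fingers move at their own pace and stop on an object; the grip force is fixed at half the most. Time passes only in rows, so rows that repeat a pose let the fingers close. It gives the time, the measured TCP pose, the force and the opening at its end, in the units of the state.
- env.get_obs(): the state, without advancing time (a new reading comes with each control period).
- grab_frame(name): name is "scene" or "side" or "wrist"; returns a dict with "image" (400x640x3 uint8, blue, green, red), "fx", "fy", "cx", "cy" (pixels), "origin" and "rotation" of the camera in the world; the wrist camera has in their place "hand_eye" (4x4, takes a point from camera to tool coordinates, whose origin is the TCP and whose axes are the flange's). Camera axes: x right, y down, z forward; pixel columns grow to the right and rows downward; lengths in m; the calibration is good to about 2 mm. A picture is of the moment at which its call begins: read the wrist's pose just before it. There is no depth.
- env.close_job(): hands the job in, once; it reports no verdict.
The state is a dict: "time_s": time; "joints": joint angles; "joint_velocities": joint speeds; "joint_efforts": joint torques, N m; "ee_pos": TCP position; "ee_rot": TCP orientation; "force": force on the tool from outside, world axes, zero at the start; "ft_torque": the same for the moment, N m; "width": finger opening in m.
Only numpy, scipy, OpenCV 4.12 (cv2) and the standard library are available. Lean on these libraries where they do the work, as an engineer would, in place of code of your own. Each camera call takes 0.05 s, during which the arm holds its last target. There are 200 camera calls.

## Working session

There is one attempt and no reset: what is moved stays moved. The work goes in short steps, Python scripts to look and compute and a tool call to move; the robot and the scene stay as the last step left them, time stands still between calls to the robot, and variables do not carry over. Pictures are saved under pics/ and viewed, about 8 in all and at most 12, crops included, and the job is handed in when it is done.

Besides the shell and the picture viewer there is one more tool, called in YAML: its name, and indented under it one key for each argument. play_rows: Moves the arm, as the interface text tells. Its arguments: {"type":"object","properties":{"rows":{"type":"array","items":{"type":"array","items":{"type":"number"}}}},"required":["rows"]}

```bash
ls; mkdir -p pics; cat > h.py <<'E'
import numpy as np, cv2
from plant import env, grab_frame
def save(n,f): cv2.imwrite(f'pics/{n}.png',f['image'])
def px2w(f,uv,z,ee=None):
    R=np.array(f['rotation']);o=np.array(f['origin'])
    uv=np.atleast_2d(np.array(uv,float))
    d=np.c_[(uv[:,0]-f['cx'])/f['fx'],(uv[:,1]-f['cy'])/f['fy'],np.ones(len(uv))]@R.T
    return o+d*((z-o[2])/d[:,2])[:,None]
def w2px(f,p):
    R=np.array(f['rotation']);o=np.array(f['origin'])
    c=(np.atleast_2d(p)-o)@R
    return np.c_[c[:,0]/c[:,2]*f['fx']+f['cx'],c[:,1]/c[:,2]*f['fy']+f['cy']]
def rect(f,x0,x1,y0,y1,z,s):
    # top-down rectified view at height z; s px per m ; rows=x decreasing downward, cols = y decreasing
    W=int((y1-y0)*s);H=int((x1-x0)*s)
    c=np.array([[x1,y1,z],[x1,y0,z],[x0,y0,z],[x0,y1,z]])
    M=cv2.getPerspectiveTransform(w2px(f,c).astype(np.float32),np.float32([[0,0],[W,0],[W,H],[0,H]]))
    return cv2.warpPerspective(f['image'],M,(W,H),flags=cv2.INTER_CUBIC)
E
python3 - <<'E'
from h import *
import pickle
o=env.get_obs();print(o)
for n in('scene','side','wrist'):
    f=grab_frame(n);save(n+'0',f);pickle.dump(f,open(n+'0.pkl','wb'));print({k:v for k,v in f.items() if k!='image'})
E
```

```text
pics
{'time_s': 0.0, 'joints': array([-3.78120508e-02,  1.16483870e-01,  1.44223699e+00,  1.22029078e-05,
        1.58400672e+00, -3.78016796e-02]), 'joint_velocities': array([-0.00018789,  0.00264374,  0.00010244, -0.00106335, -0.00050896,
        0.00217723]), 'joint_efforts': array([-3.01628024e-03, -7.32023120e+01, -6.32483125e+01, -3.67824050e-04,
        6.55109907e-03, -4.52531231e-05]), 'ee_pos': array([ 6.74802668e-01, -5.90132493e-06,  2.17381166e-01]), 'ee_rot': array([-4.20285475e-04,  7.07110280e-01,  7.07103055e-01, -3.81330211e-04]), 'force': array([-0.49640571, -0.07471345, -0.03160689]), 'ft_torque': array([ 0.02242581,  0.0323666 , -0.01865546]), 'width': 0.08556650763115463}
{'fx': 458.06629436354575, 'fy': 458.06629436354575, 'cx': 318.4316801529278, 'cy': 207.01357178717842, 'origin': array([ 1.07336933, -0.21853103,  0.88966125]), 'rotation': array([-0.23083314,  0.76967242,  0.5724698 , -0.16309125])}
{'fx': 413.7378936385105, 'fy': 413.7378936385105, 'cx': 316.91375140892734, 'cy': 202.3273378297655, 'origin': array([ 0.12914688, -0.75719068,  0.50139983]), 'rotation': array([-0.49654454,  0.82628104, -0.23214228,  0.1296654 ])}
{'fx': 275.5735296146117, 'fy': 275.5735296146117, 'cx': 324.3232818806884, 'cy': 199.71918404142494, 'hand_eye': array([[-7.92928790e-05, -9.48078451e-01, -3.18036546e-01,
         7.98941828e-02],
       [ 9.99999876e-01, -2.31511170e-04,  4.40823181e-04,
         8.42705252e-04],
       [-4.91563971e-04, -3.18036471e-01,  9.48078352e-01,
        -1.55526952e-01],
       [ 0.00000000e+00,  0.00000000e+00,  0.00000000e+00,
         1.00000000e+00]])}
```

```bash
python3 - <<'E'
s=open('h.py').read()
s=s.replace("import numpy as np, cv2\n","import numpy as np, cv2\nfrom scipy.spatial.transform import Rotation as Ro\ndef qR(q): return Ro.from_quat(np.roll(q,-1)).as_matrix()\n")
s=s.replace("R=np.array(f['rotation'])","R=qR(f['rotation'])")
open('h.py','w').write(s)
E
python3 - <<'E'
from h import *
import pickle
f=pickle.load(open('scene0.pkl','rb'));g=pickle.load(open('side0.pkl','rb'))
a=f['image'];b=g['image']
cv2.imwrite('pics/a.png',cv2.resize(a,(800,500)))
print(w2px(f,[[0.675,0,0.2],[0.5,0.3,0],[0.5,-.3,0]]))
cv2.imwrite('pics/b.png',cv2.resize(b,(800,500)))
E
```

```text
[[365.16976844 207.44351224]
 [446.94684478 165.17456657]
 [204.1636747  224.61111843]]
```

View pics/a.png

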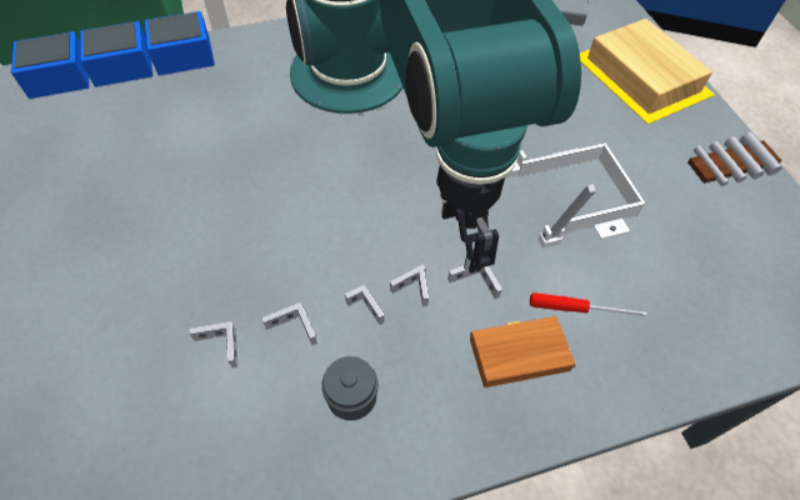

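View pics/b.png

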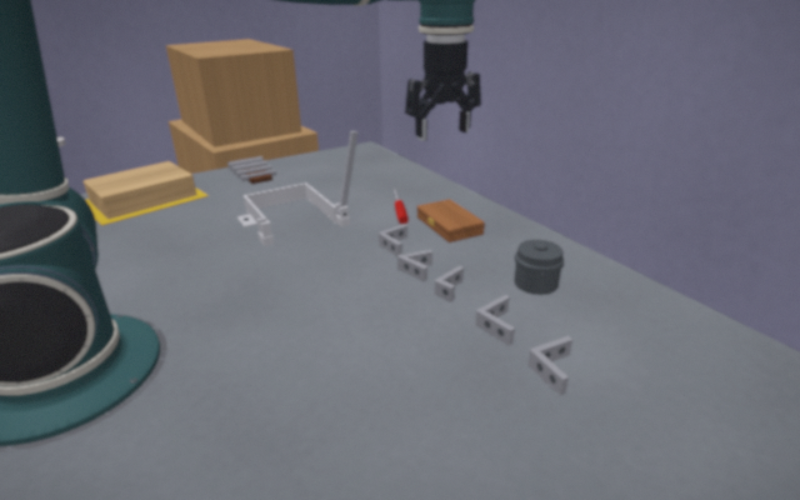

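```bash
python3 - <<'E'
from h import *
import pickle
f=pickle.load(open('scene0.pkl','rb'))
r=rect(f,.4,.85,-.33,.47,.03,1000)
cv2.imwrite('pics/r.png',r)
E
```

```text
(no output)
```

View pics/r.png

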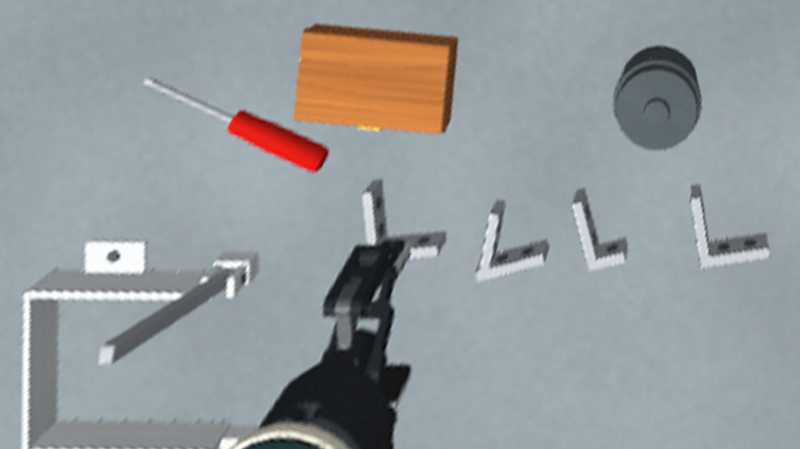

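```bash
cat >> h.py <<'E'
def wrist():
    o=env.get_obs();f=grab_frame('wrist');T=np.eye(4);T[:3,:3]=qR(o['ee_rot']);T[:3,3]=o['ee_pos']
    return wfix(f,T),o
def wfix(f,T):
    C=T@np.array(f['hand_eye']);f=dict(f);f['origin']=C[:3,3];f['rotation']=np.roll(Ro.from_matrix(C[:3,:3]).as_quat(),1);return f
E
python3 - <<'E'
from h import *
import pickle
f=pickle.load(open('wrist0.pkl','rb'))
T=np.eye(4);T[:3,:3]=qR(env.get_obs()['ee_rot']);T[:3,3]=env.get_obs()['ee_pos'];f=wfix(f,T)
pickle.dump(f,open('wrist0f.pkl','wb'))
r=rect(f,.45,.75,-.30,.25,.03,1400)
cv2.imwrite('pics/rw.png',r)
E
```

```text
(no output)
```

View pics/rw.png

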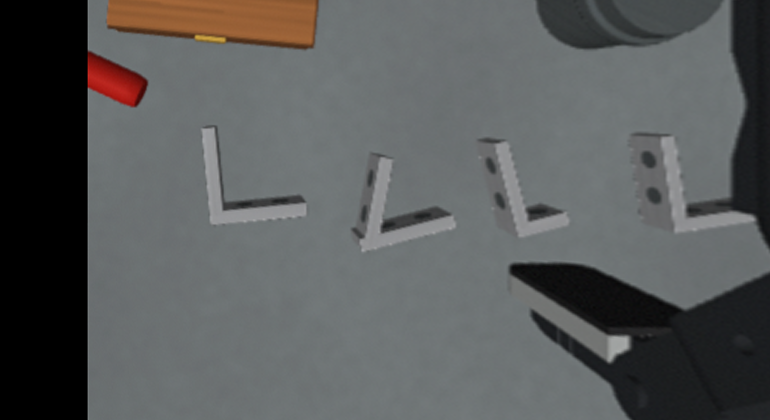

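play_rows:
  rows:
    - [1,-0.1,0.15,0.2,0]
    - [1,-0.3,0.35,0.4,0]
    - [1,-0.4,0.55,0.45,0]
    - [1,-0.5,0.75,0.45,0]
    - [1,-0.55,0.95,0.45,0]
    - [1,-0.55,1,0.45,0]

```text
time_s: 0.65
ee_pos: [0.5661, 0.1936, 0.3086]
ee_rot: [0.0, 0.707, 0.707, 0.001]
force: [1.7, 0.7, 0.8]
width: 0.0853
```

play_rows:
  rows:
    - [0.3,-0.1,0.2,0,0]
    - [0.3,-0.25,0.4,0,0]
    - [0.3,-0.3,0.6,0,0]
    - [0.3,-0.3,0.7,0,0]
    - [0.3,-0.3,0.7,0,0]
    - [0.3,-0.3,0.7,0,0]
    - [0.3,-0.3,0.7,0,0]

```text
time_s: 1.23
ee_pos: [0.5075, 0.3321, 0.3071]
ee_rot: [0.0, 0.707, 0.707, -0.0]
force: [0.5, -0.3, 0.0]
width: 0.0255
```

```bash
python3 - <<'E'
from h import *
import pickle
f,o=wrist();pickle.dump(f,open('wrist1f.pkl','wb'));print(o['ee_pos'],o['ee_rot'],o['time_s'],o['width'])
s=grab_frame('scene');pickle.dump(s,open('scene1.pkl','wb'))
a=rect(f,.36,.66,.13,.47,.04,1176)   # 400x352
b=rect(s,.36,.66,.13,.47,.04,1176)
cv2.imwrite('pics/p1.png',np.hstack([a,b]))
E
```

```text
[0.50745151 0.33206431 0.30713203] [ 3.98889886e-05  7.07007766e-01  7.07205704e-01 -3.30901819e-04] 1.2333 0.025477774533099774
```

View pics/p1.png

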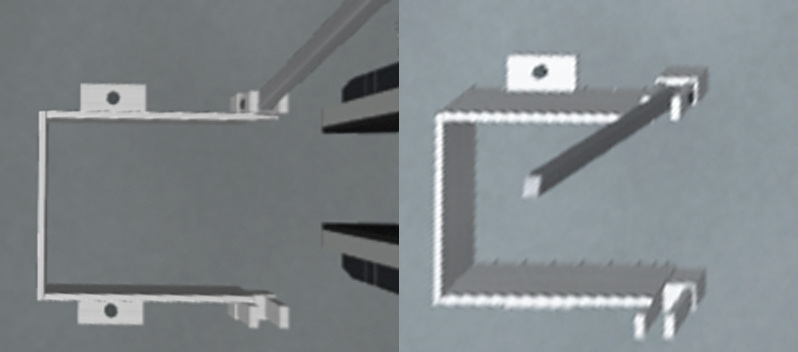

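play_rows:
  rows:
    - [0.3,0,-0.2,0,0]
    - [0.3,0.05,-0.4,0,0]
    - [0.3,0.1,-0.6,0,0]
    - [0.3,0.2,-0.8,0,0]
    - [0.3,0.2,-1,0,0]
    - [0.3,0.2,-1,0,0]
    - [0.3,0.2,-1,0,0]

```text
time_s: 1.92
ee_pos: [0.5477, 0.1294, 0.3077]
ee_rot: [0.0, 0.709, 0.705, 0.0]
force: [0.2, 0.3, -0.3]
width: 0.0257
```

play_rows:
  rows:
    - [0.3,0,-0.2,0,0.05]
    - [0.3,0.1,-0.4,-0.1,0.1]
    - [0.3,0.2,-0.6,-0.2,0.165]
    - [0.3,0.2,-0.8,-0.4,0.165]
    - [0.3,0.2,-0.94,-0.55,0.165]
    - [0.3,0.2,-0.94,-0.75,0.165]
    - [0.3,0.2,-0.94,-0.9,0.165]
    - [0.3,0.2,-0.94,-1,0.165]
    - [0.3,0.2,-0.94,-1,0.165]
    - [0.3,0.2,-0.94,-1,0.165]

```text
time_s: 2.75
ee_pos: [0.587, -0.0552, 0.1071]
ee_rot: [-0.001, 0.614, 0.789, -0.0]
force: [0.6, 0.0, 1.7]
width: 0.0257
```

```bash
python3 - <<'E'
from h import *
import pickle
f,o=wrist();print(o['ee_pos'],Ro.from_matrix(qR(o['ee_rot'])).as_euler('zyx',degrees=True),o['time_s'],o['width'])
cv2.imwrite('pics/g1.png',rect(f,.5,.7,-.2,.1,.03,2000))
E
```

```text
[ 0.58700135 -0.05517888  0.10714175] [-1.04183898e+02 -1.16109519e-01 -1.79975806e+02] 2.75 0.02570313116157435
```

View pics/g1.png

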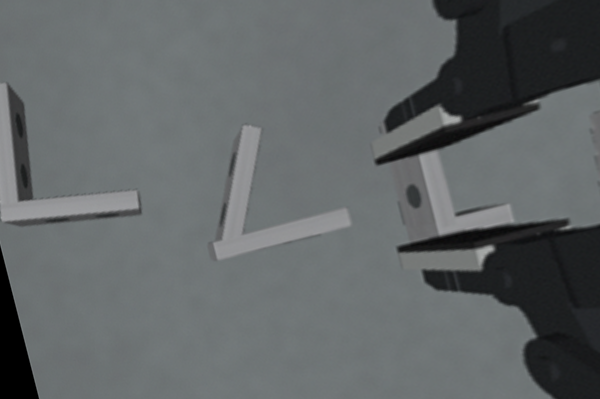

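play_rows:
  rows:
    - [0.3,0,0,-0.15,0]
    - [0.3,0,0,-0.28,0]
    - [0.3,0,0,-0.37,0]
    - [0.3,0,0,-0.37,0]
    - [0.3,0,0,-0.37,0]
    - [0.2,0,0,-0.37,0]
    - [0.1,0,0,-0.37,0]
    - [0,0,0,-0.37,0]
    - [0,0,0,-0.37,0]
    - [0,0,0,-0.37,0]
    - [0,0,0,-0.37,0]

```text
time_s: 3.72
ee_pos: [0.5875, -0.0556, 0.0337]
ee_rot: [0.0, 0.614, 0.789, 0.0]
force: [-0.7, 0.3, -0.1]
width: 0.0003
```

```bash
python3 - <<'E'
from h import *
import pickle
f,o=wrist();g=grab_frame('side');s=grab_frame('scene');print(o['ee_pos'],o['width'])
c=[int(v) for v in w2px(g,[.587,-.055,.03])[0]]
d=[int(v) for v in w2px(s,[.587,-.055,.03])[0]]
k=lambda im,c:cv2.resize(im[max(c[1]-70,0):c[1]+70,c[0]-70:c[0]+70],(400,400),interpolation=cv2.INTER_CUBIC)
cv2.imwrite('pics/g2.png',np.hstack([k(g['image'],c),k(s['image'],d)]))
E
```

```text
[ 0.58751303 -0.05562963  0.03374439] 0.00025258352761583114
```

View pics/g2.png

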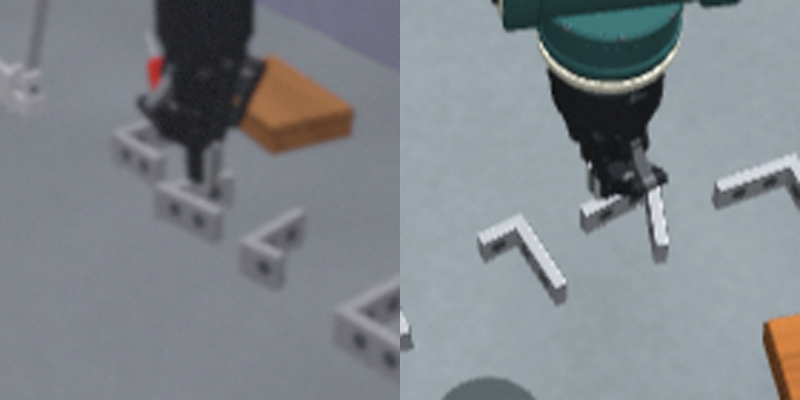

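```bash
python3 - <<'E'
from h import *
import pickle
g0=pickle.load(open('side0.pkl','rb'));s1=pickle.load(open('scene1.pkl','rb'))
g=grab_frame('side');s=grab_frame('scene');o=env.get_obs();print(o['ee_pos'],qR(o['ee_rot']))
P=lambda f:cv2.resize(rect(f,.52,.68,-.13,.03,.03,1500),(400,300)) if 0 else rect(f,.54,.68,-.1,.06,.03,2500)
top=np.hstack([P(g0),P(g)]);bot=np.hstack([P(s1),P(s)])
im=np.vstack([top,bot])
for i in range(2):
  for j in range(2):
    u=(0.06+.0556)*2500+400*i;v=(.68-.5875)*2500+350*j
    cv2.drawMarker(im,(int(u),int(v)),(0,0,255),cv2.MARKER_CROSS,12,1)
print(im.shape)
im=cv2.resize(im,None,fx=.85,fy=.85)
cv2.imwrite('pics/g3.png',im)
E
```

```text
[ 0.58737661 -0.0556209   0.03338303] [[-2.44948903e-01  9.69535979e-01 -1.39469658e-04]
 [ 9.69535988e-01  2.44948908e-01  1.97232754e-05]
 [ 5.32853656e-05 -1.30389658e-04 -9.99999990e-01]]
(700, 800, 3)
```

View pics/g3.png

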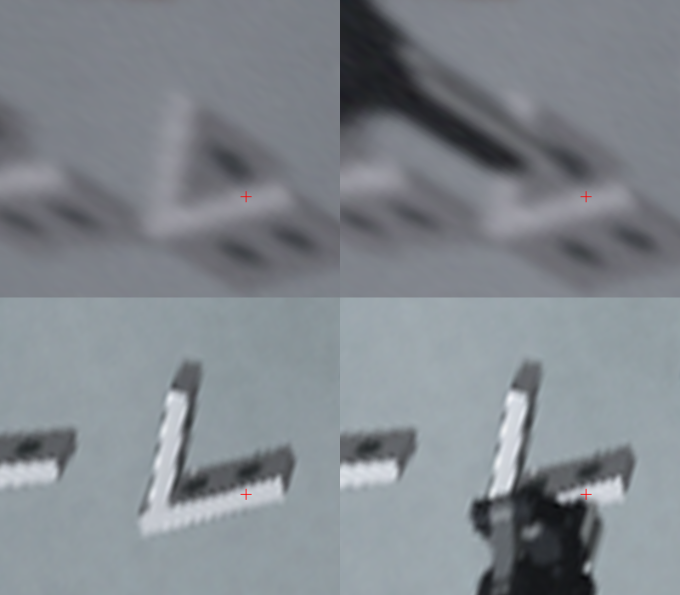

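```bash
python3 - <<'E'
from h import *
f,o=wrist();im=f['image'].copy()
p=np.array(o['ee_pos'])
for dz,c in((0,(0,0,255)),(-.025,(0,255,0))):
    u=w2px(f,p+[0,0,dz])[0];print(u);cv2.drawMarker(im,(int(u[0]),int(u[1])),c,cv2.MARKER_CROSS,14,1)
gx=w2px(f,[[.5764,-.0121,.03],[.5935,-.08,.03],[.645,-.0247,.03]]);print(gx)
for u in gx: cv2.drawMarker(im,(int(u[0]),int(u[1])),(255,0,0),cv2.MARKER_TILTED_CROSS,12,1)
cv2.imwrite('pics/g4.png',im[:, :])
E
```

```text
[323.6498096  241.37262038]
[323.72155945 225.19746859]
[[323.62708378 169.89110806]
 [323.64031787 272.91264156]
 [425.88392677 215.82714799]]
```

View pics/g4.png

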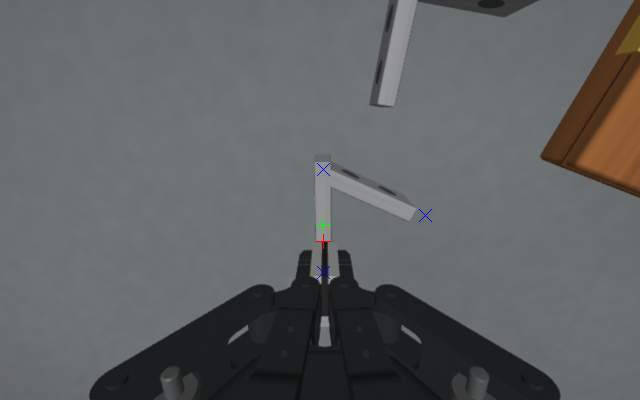

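play_rows:
  rows:
    - [0.3,0,0,0.02,0]
    - [0.3,0,0,0.02,0]
    - [0.3,0,0,0.02,0]
    - [0.3,0,0,0.02,0]
    - [0.3,0,0,0,0]
    - [0.3,0,0,-0.03,0]
    - [0.3,0,0,-0.06,0]
    - [0.3,0,0,-0.06,0]

```text
time_s: 4.68
ee_pos: [0.5865, -0.0555, 0.0195]
ee_rot: [-0.001, 0.614, 0.789, -0.001]
force: [0.1, 0.2, 0.1]
width: 0.0252
```

play_rows:
  rows:
    - [0.3,0,0,-0.02,0]
    - [0.3,0,0,-0.035,0]
    - [0.3,0,0,-0.035,0]
    - [0.2,0,0,-0.035,0]
    - [0.1,0,0,-0.035,0]
    - [0,0,0,-0.035,0]
    - [0,0,0,-0.035,0]
    - [0,0,0,-0.035,0]

```text
time_s: 5.35
ee_pos: [0.5875, -0.0556, 0.0147]
ee_rot: [0.0, 0.614, 0.789, 0.0]
force: [-1.4, -0.2, 1.2]
width: 0.0064
```

play_rows:
  rows:
    - [0,0,0,0,0]
    - [0,0,0,0,0]
    - [0,0,0,0,0]

```text
time_s: 5.6
ee_pos: [0.5875, -0.0557, 0.0146]
ee_rot: [0.0, 0.614, 0.789, 0.0]
force: [-0.9, -0.4, 3.5]
width: 0.0066
```

play_rows:
  rows:
    - [0,-0.05,0,0,0]
    - [0,-0.1,0,0,0]
    - [0,-0.15,0,0,0]
    - [0,-0.2,0,0,0]
    - [0,-0.2,0,0,0]

```text
time_s: 6.02
ee_pos: [0.5457, -0.0555, 0.0147]
ee_rot: [0.0, 0.614, 0.789, 0.0]
force: [-0.5, 2.6, 2.7]
width: 0.0066
```

```bash
cat >> h.py <<'E'
def blobs(f,x0,x1,y0,y1,z=.03,s=1000,th=150,amin=150):
    r=rect(f,x0,x1,y0,y1,z,s);m=(cv2.cvtColor(r,cv2.COLOR_BGR2GRAY)>th).astype(np.uint8)
    n,l,st,c=cv2.connectedComponentsWithStats(m)
    for i in range(1,n):
        if st[i,4]>amin:
            q=cv2.approxPolyDP(max(cv2.findContours((l==i).astype(np.uint8),0,2)[0],key=len),4,True)[:,0]
            print(st[i,4],'c',np.round([x1-c[i,1]/s,y1-c[i,0]/s],3),[(round(x1-v/s,3),round(y1-u/s,3)) for u,v in q])
E
python3 - <<'E'
from h import *
import pickle
for f in (pickle.load(open('scene1.pkl','rb')),grab_frame('scene')):
    blobs(f,.5,.7,-.2,.12,th=165);print()
f,o=wrist();print(o['width'],o['ee_pos'])
blobs(f,.4,.7,-.2,.12,th=150)
E
```

```text
1263 c [0.61  0.083] [(np.float64(0.654), np.float64(0.108)), (np.float64(0.587), np.float64(0.101)), (np.float64(0.594), np.float64(0.035)), (np.float64(0.603), np.float64(0.035)), (np.float64(0.598), np.float64(0.093)), (np.float64(0.653), np.float64(0.099))]
943 c [ 0.606 -0.122] [(np.float64(0.646), np.float64(-0.103)), (np.float64(0.581), np.float64(-0.118)), (np.float64(0.586), np.float64(-0.153)), (np.float64(0.597), np.float64(-0.151)), (np.float64(0.591), np.float64(-0.124)), (np.float64(0.647), np.float64(-0.11))]
1195 c [ 0.593 -0.03 ] [(np.float64(0.635), np.float64(-0.019)), (np.float64(0.582), np.float64(-0.011)), (np.float64(0.576), np.float64(-0.005)), (np.float64(0.568), np.float64(-0.008)), (np.float64(0.585), np.float64(-0.073)), (np.float64(0.596), np.float64(-0.071)), (np.float64(0.581), np.float64(-0.02)), (np.float64(0.633), np.float64(-0.027))]

1389 c [0.609 0.083] [(np.float64(0.654), np.float64(0.109)), (np.float64(0.587), np.float64(0.103)), (np.float64(0.593), np.float64(0.035)), (np.float64(0.603), np.float64(0.035)), (np.float64(0.598), np.float64(0.093)), (np.float64(0.654), np.float64(0.099))]
1025 c [ 0.605 -0.123] [(np.float64(0.646), np.float64(-0.103)), (np.float64(0.579), np.float64(-0.118)), (np.float64(0.586), np.float64(-0.154)), (np.float64(0.597), np.float64(-0.152)), (np.float64(0.592), np.float64(-0.124)), (np.float64(0.645), np.float64(-0.111))]
405 c [ 0.575 -0.02 ] [(np.float64(0.595), np.float64(-0.028)), (np.float64(0.593), np.float64(-0.018)), (np.float64(0.554), np.float64(-0.013)), (np.float64(0.556), np.float64(-0.02))]

0.0066056819944156535 [ 0.54593865 -0.05556586  0.01461315]
```

play_rows:
  rows:
    - [0,-0.1,0,0,0]
    - [0,-0.2,0,0,0]
    - [0,-0.3,0,0,0]
    - [0,-0.4,0,0,0]
    - [0,-0.415,0.05,0,0]
    - [0,-0.415,0.15,0,0]
    - [0,-0.415,0.25,0,0]
    - [0,-0.415,0.35,0,0]
    - [0,-0.415,0.45,0,0]
    - [0,-0.415,0.55,0,0]
    - [0,-0.415,0.65,0,0]
    - [0,-0.415,0.75,0,0]
    - [0,-0.415,0.85,0,0]
    - [0,-0.415,0.95,0,0]
    - [0,-0.415,1,0,0]
    - [0,-0.415,1,0,0]

```text
time_s: 7.45
ee_pos: [0.4641, 0.1462, 0.0146]
ee_rot: [-0.0, 0.614, 0.789, 0.0]
force: [-0.8, 5.1, 5.9]
width: 0.0065
```

```bash
python3 - <<'E'
from h import *
f=grab_frame('scene');o=env.get_obs();print(o['width'],o['ee_pos'],o['force'])
blobs(f,.4,.7,-.2,.25,th=165)
E
```

```text
0.006470701310002572 [0.46415245 0.14581669 0.01460133] [0.23551551 5.31774693 6.52846179]
787 c [0.675 0.213] [(np.float64(0.686), np.float64(0.182)), (np.float64(0.695), np.float64(0.208)), (np.float64(0.682), np.float64(0.211)), (np.float64(0.693), np.float64(0.215)), (np.float64(0.691), np.float64(0.222)), (np.float64(0.677), np.float64(0.234)), (np.float64(0.672), np.float64(0.213)), (np.float64(0.646), np.float64(0.225)), (np.float64(0.645), np.float64(0.216)), (np.float64(0.662), np.float64(0.213)), (np.float64(0.652), np.float64(0.203)), (np.float64(0.679), np.float64(0.207)), (np.float64(0.689), np.float64(0.197))]
1355 c [0.609 0.083] [(np.float64(0.655), np.float64(0.108)), (np.float64(0.587), np.float64(0.102)), (np.float64(0.595), np.float64(0.034)), (np.float64(0.603), np.float64(0.035)), (np.float64(0.598), np.float64(0.093)), (np.float64(0.653), np.float64(0.099))]
996 c [ 0.605 -0.123] [(np.float64(0.646), np.float64(-0.103)), (np.float64(0.579), np.float64(-0.118)), (np.float64(0.586), np.float64(-0.154)), (np.float64(0.597), np.float64(-0.152)), (np.float64(0.591), np.float64(-0.124)), (np.float64(0.645), np.float64(-0.111))]
269 c [0.584 0.233] [(np.float64(0.589), np.float64(0.25)), (np.float64(0.582), np.float64(0.247)), (np.float64(0.584), np.float64(0.225)), (np.float64(0.565), np.float64(0.223)), (np.float64(0.59), np.float64(0.223))]
178 c [0.562 0.24 ] [(np.float64(0.574), np.float64(0.238)), (np.float64(0.559), np.float64(0.245)), (np.float64(0.551), np.float64(0.241)), (np.float64(0.556), np.float64(0.236))]
452 c [0.491 0.183] [(np.float64(0.513), np.float64(0.175)), (np.float64(0.513), np.float64(0.183)), (np.float64(0.468), np.float64(0.191)), (np.float64(0.471), np.float64(0.181))]
233 c [0.408 0.239] [(np.float64(0.41), np.float64(0.224)), (np.float64(0.412), np.float64(0.247)), (np.float64(0.402), np.float64(0.25)), (np.float64(0.402), np.float64(0.236))]
```

play_rows:
  rows:
    - [0,0,0.1,0,0]
    - [0,0,0.2,0,0]
    - [0,0,0.3,0,0]
    - [0,0,0.4,0,0]
    - [0,0,0.5,0,0]
    - [0,0,0.6,0,0]
    - [0,0,0.7,0,0]
    - [0,0,0.8,0,0]
    - [0,0,0.9,0,0]
    - [0,0,1,0,0]
    - [0,0,1,0,0]

```text
time_s: 8.42
ee_pos: [0.4641, 0.347, 0.0146]
ee_rot: [-0.0, 0.614, 0.789, 0.0]
force: [-0.3, 7.8, 8.5]
width: 0.0062
```

play_rows:
  rows:
    - [0,0,0.05,0,0]
    - [0,0,0.1,0,0]
    - [0,0,0.13,0,0]
    - [0,0,0.13,0,0]
    - [0.2,0,0.13,0,0]
    - [0.3,0,0.13,0,0]
    - [0.3,0,0.13,0,0]
    - [0.3,0,0.13,0.05,0]
    - [0.3,0,0.13,0.2,0]
    - [0.3,0,0.13,0.4,0]
    - [0.3,0,0.13,0.6,0]
    - [0.3,0,0.13,0.8,0]
    - [0.3,0,0.13,1,0]
    - [0.3,0,0.13,1,0]

```text
time_s: 9.58
ee_pos: [0.4659, 0.3714, 0.2242]
ee_rot: [0.001, 0.614, 0.789, 0.005]
force: [0.8, 0.5, 1.2]
width: 0.0258
```

```bash
python3 - <<'E'
from h import *
f=grab_frame('scene');w,o=wrist();print(o['width'],o['ee_pos'],o['force'],o['time_s'])
print('s');blobs(f,.41,.55,.22,.44,th=150)
print('w');blobs(w,.41,.55,.22,.44,th=150)
E
```

```text
0.025748434586603405 [0.46540505 0.37100102 0.22009033] [-0.58196498  0.14287223 -0.73872443] 9.6333
s
7707 c [0.482 0.361] [(np.float64(0.55), np.float64(0.416)), (np.float64(0.535), np.float64(0.402)), (np.float64(0.529), np.float64(0.41)), (np.float64(0.487), np.float64(0.411)), (np.float64(0.447), np.float64(0.42)), (np.float64(0.442), np.float64(0.41)), (np.float64(0.431), np.float64(0.411)), (np.float64(0.431), np.float64(0.336)), (np.float64(0.438), np.float64(0.333)), (np.float64(0.431), np.float64(0.323)), (np.float64(0.455), np.float64(0.303)), (np.float64(0.439), np.float64(0.296)), (np.float64(0.45), np.float64(0.291)), (np.float64(0.449), np.float64(0.297)), (np.float64(0.455), np.float64(0.293)), (np.float64(0.454), np.float64(0.298)), (np.float64(0.466), np.float64(0.305)), (np.float64(0.463), np.float64(0.329)), (np.float64(0.469), np.float64(0.328)), (np.float64(0.466), np.float64(0.316)), (np.float64(0.474), np.float64(0.314)), (np.float64(0.471), np.float64(0.304)), (np.float64(0.481), np.float64(0.295)), (np.float64(0.487), np.float64(0.295)), (np.float64(0.48), n
[... 794 characters left out ...]
, np.float64(0.367)), (np.float64(0.529), np.float64(0.334)), (np.float64(0.525), np.float64(0.346)), (np.float64(0.549), np.float64(0.333)), (np.float64(0.55), np.float64(0.295))]
210 c [0.438 0.228] [(np.float64(0.45), np.float64(0.228)), (np.float64(0.44), np.float64(0.237)), (np.float64(0.439), np.float64(0.232)), (np.float64(0.429), np.float64(0.233)), (np.float64(0.426), np.float64(0.224)), (np.float64(0.431), np.float64(0.221)), (np.float64(0.434), np.float64(0.227)), (np.float64(0.446), np.float64(0.221)), (np.float64(0.445), np.float64(0.228))]
w
829 c [0.481 0.435] [(np.float64(0.55), np.float64(0.437)), (np.float64(0.411), np.float64(0.434)), (np.float64(0.55), np.float64(0.432))]
```

play_rows:
  rows:
    - [0.3,0,-0.2,0.1,0]
    - [0.3,0,-0.4,0.1,0]
    - [0.3,0,-0.6,0.1,0]
    - [0.3,0,-0.8,0.1,0]
    - [0.3,0,-1,0.1,0]
    - [0.3,0,-1,0.1,0]

```text
time_s: 10.18
ee_pos: [0.4639, 0.1652, 0.2336]
ee_rot: [0.0, 0.616, 0.788, -0.001]
force: [-0.1, 1.6, 0.4]
width: 0.0255
```

play_rows:
  rows:
    - [0.3,0.05,-0.15,0,-0.02]
    - [0.3,0.15,-0.3,0,-0.02]
    - [0.3,0.25,-0.45,0,-0.02]
    - [0.3,0.38,-0.6,0,-0.02]
    - [0.3,0.5,-0.75,0,-0.02]
    - [0.3,0.635,-0.9,0,-0.02]
    - [0.3,0.635,-1,0,-0.02]
    - [0.3,0.635,-1,0,-0.02]

```text
time_s: 10.85
ee_pos: [0.5916, -0.033, 0.2321]
ee_rot: [-0.001, 0.627, 0.779, -0.001]
force: [-0.6, -0.3, 0.1]
width: 0.0253
```

play_rows:
  rows:
    - [0.3,0,-0.2,0,0]
    - [0.3,0,-0.4,-0.1,0]
    - [0.3,0,-0.585,-0.25,0]
    - [0.3,0,-0.585,-0.45,0]
    - [0.3,0,-0.585,-0.6,0]
    - [0.3,0,-0.585,-0.6,0]
    - [0.3,0,-0.585,-0.6,0]

```text
time_s: 11.43
ee_pos: [0.5903, -0.1459, 0.1131]
ee_rot: [-0.002, 0.626, 0.78, -0.001]
force: [0.4, -0.8, 0.9]
width: 0.0259
```

```bash
python3 - <<'E'
from h import *
f,o=wrist();print(o['width'],o['ee_pos'],qR(o['ee_rot'])[:,1],o['time_s'])
cv2.imwrite('pics/g5.png',rect(f,.5,.7,-.23,.07,.03,2000))
r=rect(f,.57,.66,-.17,-.09,.03,1000);print(cv2.cvtColor(r,6)[::6,::6])
E
```

```text
0.02589400967437109 [ 0.59027658 -0.1459364   0.11306499] [ 0.97643707  0.21577406 -0.00349299] 11.4333
[[116 114 115 114 115 117 117 118 118 119 118 119 119 119]
 [114 115 116 116 117 118 117 117 118 119 119 120 120 119]
 [115 116 114 142 117 117 119 119 118 119 120 122 122 122]
 [116 117 110 152 140 118 118 117 118 119 118 122 122 122]
 [114 115 112 156 150 117 117 117 119 119 120 121 122 122]
 [114 115 114 150 152 117 117 118 117 118 122 123 121 120]
 [114 116 119 107 150 120 118 117 120 120 121 121 121 122]
 [116 116 116 110 152 145 118 119 120 120 120 120 122 120]
 [118 117 117 111 155 151 119 119 120 121 120 119 122 121]
 [117 115 117 115 141 152 117 119 122 122 120 122 121 120]
 [119 119 118 118  98 147 121 119 120 121 121 121 120 120]
 [118 120 120 121 109 150 148 118 137 155 152 118 123 121]
 [119 118 119 120 108 155 154 154 149 150 139 112 121 121]
 [120 119 120 118 116 128 148 111 121 119 121 121 120 121]
 [119 119 119 121 120 120 120 120 119 120 120 122 120 121]]
```

View pics/g5.png

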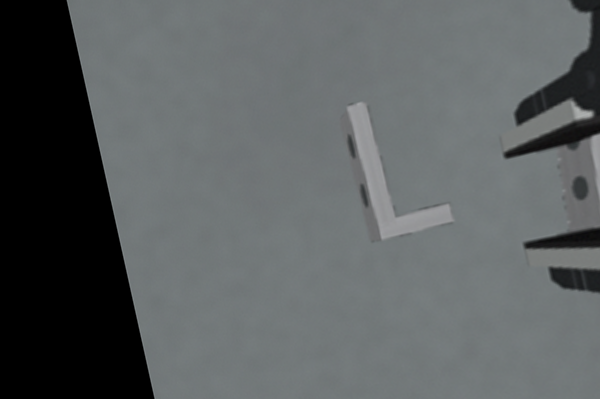

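play_rows:
  rows:
    - [0.3,0,0,-0.15,0]
    - [0.3,0,0,-0.3,0]
    - [0.3,0,0,-0.4,0]
    - [0.3,0,0,-0.45,0]
    - [0.3,0,0,-0.48,0]
    - [0.3,0,0,-0.48,0]

```text
time_s: 11.98
ee_pos: [0.5921, -0.1464, 0.0195]
ee_rot: [0.0, 0.626, 0.78, 0.0]
force: [-0.3, 0.3, 0.6]
width: 0.0256
```

play_rows:
  rows:
    - [0.2,0,0,0,0]
    - [0.1,0,0,0,0]
    - [0,0,0,0,0]
    - [0,0,0,0,0]
    - [0,0,0,0,0]
    - [0,0,0,0,0]

```text
time_s: 12.48
ee_pos: [0.5915, -0.1467, 0.0187]
ee_rot: [0.0, 0.626, 0.78, 0.0]
force: [-0.6, -0.5, -0.1]
width: 0.0003
```

play_rows:
  rows:
    - [0.3,0,0,0.02,0]
    - [0.3,0,0,0.02,0]
    - [0.3,0,0,0.02,0]
    - [0.3,0,0,0.02,0]
    - [0.3,0,0,-0.02,0]
    - [0.3,0,0,-0.06,0]
    - [0.3,0,0,-0.06,0]

```text
time_s: 13.07
ee_pos: [0.5904, -0.1463, 0.004]
ee_rot: [-0.001, 0.626, 0.78, -0.001]
force: [-0.1, 0.5, -1.3]
width: 0.0254
```

play_rows:
  rows:
    - [0.2,0,0,0,0]
    - [0.1,0,0,0,0]
    - [0,0,0,0,0]
    - [0,0,0,0,0]
    - [0,0,0,0,0]
    - [0,0,0,0,0]

```text
time_s: 13.57
ee_pos: [0.5914, -0.1466, 0.0065]
ee_rot: [0.0, 0.626, 0.78, 0.0]
force: [-0.7, -0.1, -2.1]
width: 0.0078
```

play_rows:
  rows:
    - [0,-0.05,0,0,0]
    - [0,-0.15,0,0,0]
    - [0,-0.25,0,0,0]
    - [0,-0.35,0,0,0]
    - [0,-0.45,0,0,0]
    - [0,-0.55,0,0,0]
    - [0,-0.625,0.05,0,0]
    - [0,-0.625,0.15,0,0]
    - [0,-0.625,0.25,0,0]
    - [0,-0.625,0.35,0,0]
    - [0,-0.625,0.45,0,0]
    - [0,-0.625,0.55,0,0]
    - [0,-0.625,0.65,0,0]
    - [0,-0.625,0.7,0,0]
    - [0,-0.625,0.7,0,0]

```text
time_s: 14.82
ee_pos: [0.466, -0.0053, 0.0064]
ee_rot: [-0.0, 0.625, 0.78, 0.0]
force: [0.3, -0.4, -1.8]
width: 0.0079
```

```bash
python3 - <<'E'
from h import *
f=grab_frame('scene');o=env.get_obs();print(o['width'],o['ee_pos'],o['force'])
blobs(f,.4,.7,-.2,.2,th=165)
E
```

```text
0.008430813515172131 [ 0.46614221 -0.00622895  0.00645647] [-0.2995758   1.38485082 -1.67725247]
1366 c [0.609 0.083] [(np.float64(0.655), np.float64(0.108)), (np.float64(0.587), np.float64(0.102)), (np.float64(0.593), np.float64(0.035)), (np.float64(0.603), np.float64(0.035)), (np.float64(0.598), np.float64(0.093)), (np.float64(0.653), np.float64(0.099))]
498 c [0.499 0.029] [(np.float64(0.524), np.float64(0.031)), (np.float64(0.522), np.float64(0.038)), (np.float64(0.476), np.float64(0.029)), (np.float64(0.475), np.float64(0.024)), (np.float64(0.483), np.float64(0.02))]
```

play_rows:
  rows:
    - [0,0,0.1,0,0]
    - [0,0,0.2,0,0]
    - [0,0,0.3,0,0]
    - [0,0,0.4,0,0]
    - [0,0,0.5,0,0]
    - [0,0,0.6,0,0]
    - [0,0,0.7,0,0]
    - [0,0,0.8,0,0]
    - [0,0,0.9,0,0]
    - [0,0,1,0,0]
    - [0,0,1,0,0]

```text
time_s: 15.78
ee_pos: [0.4667, 0.1948, 0.0064]
ee_rot: [-0.0, 0.626, 0.78, 0.0]
force: [0.2, -0.2, -3.1]
width: 0.0084
```

play_rows:
  rows:
    - [0,0,0.1,0,0]
    - [0,0,0.2,0,0]
    - [0,0,0.3,0,0]
    - [0,0,0.4,0,0]
    - [0,0,0.43,0,0]
    - [0,0,0.43,0,0]
    - [0.2,0,0.43,0,0]
    - [0.3,0,0.43,0,0]
    - [0.3,0,0.43,0,0]
    - [0.3,0,0.43,0.05,0]
    - [0.3,0,0.43,0.2,0]
    - [0.3,0,0.43,0.4,0]
    - [0.3,0,0.43,0.6,0]
    - [0.3,0,0.43,0.8,0]
    - [0.3,0,0.43,1,0]
    - [0.3,0,0.43,1,0]

```text
time_s: 17.12
ee_pos: [0.4682, 0.2799, 0.2162]
ee_rot: [0.002, 0.626, 0.78, 0.005]
force: [0.3, 0.6, 2.3]
width: 0.0255
```

```bash
python3 - <<'E'
from h import *
f=grab_frame('scene');w,o=wrist();print(o['width'],o['ee_pos'],o['force'],o['time_s'])
a=rect(w,.37,.67,.13,.45,.03,1200);b=rect(f,.37,.67,.13,.45,.03,1200)
cv2.imwrite('pics/p2.png',np.hstack([a,b]))
E
```

```text
0.025646908247289043 [0.4676695  0.27961514 0.2121306 ] [ 0.44778138 -0.21615733 -0.61073581] 17.1667
```

View pics/p2.png

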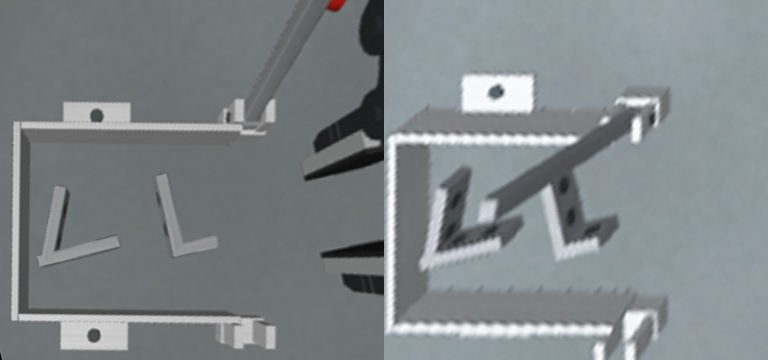

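play_rows:
  rows:
    - [0,0,0,0.2,0.08]
    - [0,0,0,0.35,0.16]
    - [0,0.05,-0.1,0.35,0.24]
    - [0,0.2,-0.195,0.35,0.32]
    - [0,0.35,-0.195,0.35,0.4]
    - [0,0.5,-0.195,0.35,0.48]
    - [0,0.65,-0.195,0.35,0.56]
    - [0,0.8,-0.195,0.35,0.64]
    - [0,0.95,-0.195,0.35,0.72]
    - [0,0.95,-0.195,0.35,0.8]
    - [0,0.95,-0.195,0.35,0.88]
    - [0,0.95,-0.195,0.35,0.9]
    - [0,0.95,-0.195,0.35,0.9]

```text
time_s: 18.3
ee_pos: [0.6563, 0.2399, 0.2749]
ee_rot: [-0.001, 0.001, 1.0, -0.0]
force: [-0.3, -0.3, 0.5]
width: 0.0003
```

```bash
cat > bar.py <<'E'
from h import *
h=np.array([.572,.2415,.027])
def barang(f):
    # match bright/edge: project bar model, print end pixel for each angle vs image darkness contrast
    out=[]
    im=cv2.cvtColor(f['image'],6).astype(float)
    ref=np.median(im)
    for a in np.arange(0,2.0,.02):
        r=np.linspace(.05,.175,40)
        n=np.array([np.sin(a),0,np.cos(a)])
        p=h+r[:,None]*np.array([-np.cos(a),0,np.sin(a)])
        q=h+np.linspace(.2,.26,10)[:,None]*np.array([-np.cos(a),0,np.sin(a)])
        A=cv2.remap(im.astype(np.float32),*[w2px(f,p)[:,i].astype(np.float32)[None] for i in(0,1)],1)
        out.append((A.std(),a,A.mean()))
    return sorted(out)[:6]
E
python3 - <<'E'
from bar import *
o=env.get_obs();print(o['ee_pos'],qR(o['ee_rot'])[:,1],o['joints'],o['time_s'])
print(barang(grab_frame('side')));print(barang(grab_frame('scene')))
E
```

```text
[0.65627948 0.23993161 0.27488656] [ 1.98591721e-03  9.99997732e-01 -7.69931276e-04] [ 3.14017439e-01  1.60654433e-01  1.30139225e+00 -4.63400615e-05
  1.68188260e+00 -1.25479720e+00] 18.3
[(np.float32(0.8781515), np.float64(1.8), np.float32(103.97219)), (np.float32(1.1517624), np.float64(1.82), np.float32(102.822)), (np.float32(1.8310784), np.float64(1.78), np.float32(107.840454)), (np.float32(1.8380299), np.float64(1.0), np.float32(127.02676)), (np.float32(1.8384026), np.float64(0.98), np.float32(126.957985)), (np.float32(1.8490443), np.float64(0.96), np.float32(127.27568))]
[(np.float32(0.73654693), np.float64(1.78), np.float32(82.52061)), (np.float32(1.0898161), np.float64(1.8), np.float32(83.16367)), (np.float32(1.5341225), np.float64(1.82), np.float32(84.657425)), (np.float32(1.5453639), np.float64(1.84), np.float32(87.34812)), (np.float32(3.529571), np.float64(1.76), np.float32(84.07414)), (np.float32(7.5733123), np.float64(1.86), np.float32(91.964134))]
```

play_rows:
  rows:
    - [0,0,0,-0.15,0]
    - [0,0,0,-0.3,0]
    - [0,0,0,-0.45,0]
    - [0,0,0,-0.575,0]
    - [0,0,0,-0.575,0]
    - [0,-0.06,0,-0.575,0]
    - [0,-0.12,0,-0.57,0]
    - [0,-0.18,0,-0.56,0]
    - [0,-0.24,0,-0.555,0]
    - [0,-0.3,0,-0.55,0]
    - [0,-0.3,0,-0.55,0]

```text
time_s: 19.32
ee_pos: [0.5948, 0.2406, 0.1678]
ee_rot: [0.0, 0.002, 1.0, 0.0]
force: [0.3, 0.6, 0.3]
width: 0.0002
```

```bash
python3 - <<'E'
from bar import *
o=env.get_obs();print(o['ee_pos'],o['force'],o['time_s'])
print([(round(float(s),1),round(a,2)) for s,a,m in barang(grab_frame('side'))],[(round(float(s),1),round(a,2)) for s,a,m in barang(grab_frame('scene'))])
E
```

```text
[0.5948239  0.24060127 0.16780952] [0.27139903 0.56645016 0.27407952] 19.3167
[(1.0, np.float64(1.6)), (1.3, np.float64(1.58)), (1.5, np.float64(1.56)), (1.6, np.float64(1.0)), (1.7, np.float64(0.98)), (1.8, np.float64(1.02))] [(9.8, np.float64(0.14)), (13.3, np.float64(0.24)), (13.5, np.float64(0.16)), (13.7, np.float64(0.22)), (14.1, np.float64(0.18)), (14.2, np.float64(0.2))]
```

play_rows:
  rows:
    - [0,-0.08,0,0,0]
    - [0,-0.15,0,-0.01,0]
    - [0,-0.225,0,-0.03,0]
    - [0,-0.3,0,-0.055,0]
    - [0,-0.37,0,-0.08,0]
    - [0,-0.435,0,-0.11,0]
    - [0,-0.5,0,-0.16,0]
    - [0,-0.56,0,-0.205,0]
    - [0,-0.61,0,-0.25,0]
    - [0,-0.66,0,-0.315,0]
    - [0,-0.7,0,-0.375,0]
    - [0,-0.737,0,-0.436,0]
    - [0,-0.737,0,-0.436,0]

```text
time_s: 20.5
ee_pos: [0.4476, 0.24, 0.077]
ee_rot: [-0.001, 0.002, 1.0, -0.001]
force: [-0.4, -0.3, -1.1]
width: -0.0
```

```bash
python3 - <<'E'
from bar import *
o=env.get_obs();print(o['ee_pos'],o['force'],o['time_s'])
print([(round(float(s),1),round(a,2)) for s,a,m in barang(grab_frame('side'))],[(round(float(s),1),round(a,2)) for s,a,m in barang(grab_frame('scene'))])
E
```

```text
[0.4475874  0.23999287 0.07701318] [-0.43950817 -0.296452   -1.05849347] 20.5
[(1.3, np.float64(0.4)), (1.3, np.float64(0.38)), (2.0, np.float64(1.02)), (2.4, np.float64(0.36)), (2.5, np.float64(1.04)), (2.6, np.float64(1.0))] [(9.7, np.float64(0.14)), (13.1, np.float64(0.16)), (13.8, np.float64(0.18)), (14.3, np.float64(0.2)), (14.7, np.float64(0.22)), (16.2, np.float64(0.12))]
```

play_rows:
  rows:
    - [0,-0.02,0,-0.06,0]
    - [0,-0.05,0,-0.12,0]
    - [0,-0.06,0,-0.17,0]
    - [0,-0.07,0,-0.21,0]
    - [0,-0.07,0,-0.24,0]
    - [0,-0.07,0,-0.255,0]
    - [0,-0.07,0,-0.265,0]
    - [0,-0.07,0,-0.265,0]

```text
time_s: 21.27
ee_pos: [0.435, 0.2403, 0.0259]
ee_rot: [-0.0, 0.002, 1.0, -0.0]
force: [-0.8, -0.2, 0.2]
width: -0.0004
```

```bash
python3 - <<'E'
from bar import *
o=env.get_obs();print(o['ee_pos'],o['force'],o['time_s'])
print([(round(float(s),1),round(a,2)) for s,a,m in barang(grab_frame('side'))],[(round(float(s),1),round(a,2)) for s,a,m in barang(grab_frame('scene'))])
E
```

```text
[0.43502541 0.2403468  0.02594221] [-0.75561912 -0.17154946  0.20487883] 21.2667
[(2.1, np.float64(1.02)), (2.3, np.float64(1.04)), (3.1, np.float64(1.0)), (3.7, np.float64(1.06)), (4.8, np.float64(1.08)), (5.3, np.float64(0.04))] [(22.5, np.float64(0.0)), (23.0, np.float64(0.02)), (29.1, np.float64(1.48)), (29.3, np.float64(1.46)), (29.4, np.float64(1.5)), (29.5, np.float64(1.44))]
```

play_rows:
  rows:
    - [0,0,0,-0.01,0]
    - [0,0,0,-0.02,0]
    - [0,0,0,-0.02,0]
    - [0,0,0,-0.02,0]

```text
time_s: 21.7
ee_pos: [0.435, 0.2404, 0.0222]
ee_rot: [0.0, 0.002, 1.0, -0.0]
force: [0.0, 0.3, -0.2]
width: -0.0001
```

play_rows:
  rows:
    - [0,0,0,-0.01,0]
    - [0,0,0,-0.01,0]
    - [0,0,0,-0.01,0]

```text
time_s: 21.95
ee_pos: [0.4352, 0.2405, 0.0207]
ee_rot: [0.0, 0.002, 1.0, 0.0]
force: [-2.5, -1.4, 5.9]
width: 0.0
```

play_rows:
  rows:
    - [0,0,0,-0.01,0]
    - [0,0,0,-0.01,0]
    - [0,0,0,-0.01,0]

```text
time_s: 22.2
ee_pos: [0.4354, 0.2407, 0.0202]
ee_rot: [0.0, 0.002, 1.0, 0.0]
force: [-12.2, -4.5, 26.8]
width: 0.0001
```

play_rows:
  rows:
    - [0,0,0,0.02,0]
    - [0,0,0,0.15,0]
    - [0,0,0,0.35,0]
    - [0,0,0,0.55,0]
    - [0,0,-0.2,0.75,0]
    - [0,0,-0.4,0.95,0]
    - [0,0,-0.6,1,0]
    - [0,0,-0.8,1,0]
    - [0,0,-1,1,0]
    - [0,0,-1,1,0]
    - [0,0,-1,1,0]

```text
time_s: 23.12
ee_pos: [0.435, 0.0371, 0.2189]
ee_rot: [0.001, 0.003, 1.0, -0.0]
force: [0.2, 1.0, 0.7]
width: -0.0001
```

```bash
python3 - <<'E'
from bar import *
import pickle
o=env.get_obs();print(o['ee_pos'],o['force'],o['time_s'])
g=grab_frame('side');f=grab_frame('scene')
print([(round(float(s),1),round(a,2)) for s,a,m in barang(g)],[(round(float(s),1),round(a,2)) for s,a,m in barang(f)])
c=[int(v) for v in w2px(g,[.48,.28,.03])[0]]
k=cv2.resize(g['image'][c[1]-52:c[1]+53,c[0]-60:c[0]+60],(400,350),interpolation=cv2.INTER_CUBIC)
cv2.imwrite('pics/end.png',np.hstack([rect(f,.37,.66,.12,.45,.03,1210)[:350,:399],k]))
f0=pickle.load(open('scene0.pkl','rb'))
for q in(f0,f): print();blobs(q,.55,.7,-.4,.12,th=165)
D=cv2.absdiff(rect(f0,.6,.85,-.4,.4,.03,500),rect(f,.6,.85,-.4,.4,.03,500)).max(2)>40
ys,xs=np.nonzero(D);print(D.sum(),np.c_[.85-ys/500,.4-xs/500][::max(1,len(ys)//15)].round(2).tolist())
E
```

```text
[0.43503838 0.03705393 0.21886715] [0.20832261 0.96810402 0.7339033 ] 23.1167
[(1.8, np.float64(0.98)), (1.8, np.float64(1.0)), (1.9, np.float64(1.02)), (2.1, np.float64(0.96)), (2.5, np.float64(1.04)), (2.7, np.float64(0.94))] [(4.5, np.float64(0.02)), (4.5, np.float64(0.0)), (6.7, np.float64(0.12)), (7.3, np.float64(0.14)), (10.3, np.float64(0.04)), (11.9, np.float64(0.1))]

24339 c [ 0.621 -0.085] [(np.float64(0.697), np.float64(0.066)), (np.float64(0.684), np.float64(0.057)), (np.float64(0.668), np.float64(0.065)), (np.float64(0.662), np.float64(0.059)), (np.float64(0.654), np.float64(0.074)), (np.float64(0.646), np.float64(0.063)), (np.float64(0.635), np.float64(0.077)), (np.float64(0.637), np.float64(0.067)), (np.float64(0.618), np.float64(0.067)), (np.float64(0.622), np.float64(0.025)), (np.float64(0.613), np.float64(0.021)), (np.float64(0.59), np.float64(0.032)), (np.float64(0.604), np.float64(0.035)), (np.float64(0.602), np.float64(0.059)), (np.float64(0.589), np.float64(0.06)), (np.float64(0.589), np.float64(0.051)), (np.float64(0.587), np.float64(0.063)), (np.float64(0.576
[... 7439 characters left out ...]
.586), np.float64(-0.348)), (np.float64(0.581), np.float64(-0.399)), (np.float64(0.59), np.float64(-0.399)), (np.float64(0.596), np.float64(-0.357)), (np.float64(0.651), np.float64(-0.364))]
1221 c [ 0.606 -0.248] [(np.float64(0.651), np.float64(-0.222)), (np.float64(0.582), np.float64(-0.23)), (np.float64(0.593), np.float64(-0.297)), (np.float64(0.602), np.float64(-0.295)), (np.float64(0.594), np.float64(-0.238)), (np.float64(0.652), np.float64(-0.229))]
476 [[0.66, -0.11], [0.65, -0.03], [0.64, -0.03], [0.64, -0.11], [0.63, -0.02], [0.63, -0.11], [0.62, -0.12], [0.62, -0.02], [0.61, -0.03], [0.61, -0.12], [0.61, -0.15], [0.61, -0.14], [0.6, -0.02], [0.6, -0.15], [0.6, -0.02], [0.6, -0.14]]
```

View pics/end.png

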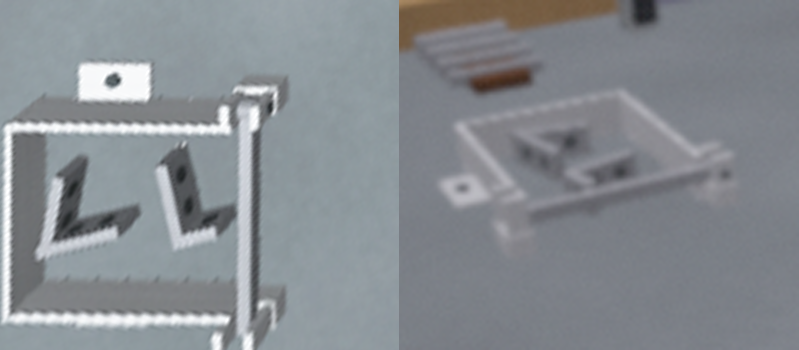

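The final picture shows the bar lying level in the catch (columns 240–258, rows 100–345). Both bad brackets are inside the pen, and the only changes elsewhere are at their old places. I'm handing the job in.

```bash
python3 -c "
from plant import env
print(env.close_job())"
```

```text
the job is handed in; nothing more can be done
None
```

Both bad brackets are inside the reject pen and the hinged bar is down in its catch. I handed the job in after about 23 s of robot time; the hand-in reports no verdict.

**What I did:** I gripped the bent and then the short bracket by one leg and slid each along the table through the mouth. I then pushed the bar over with the shut fingertips and pressed it down until the force rose sharply, to about 27 N.

**Last checks:**
- **Bar:** it reads 0.00–0.02 rad in the scene camera. My angle fit on the side camera no longer gave a usable value once the bar was level. The side picture also shows the bar lying across the mouth.
- **Bad brackets:** both lie flat. The end of the short bracket nearest the mouth is about 18 mm inside it.
- **Good brackets:** their outlines in the picture match earlier readings to 1–2 mm.
- **Housing, gauge case and screwdriver:** comparing the start and end pictures for x from 0.60 to 0.85 m, the changes I sampled were all at the two bad brackets' old places. That area takes in the housing, the gauge case and the screwdriver.
- **Arm:** the gripper was well clear of everything, at z = 0.22 m, when I handed in.

**What disagreed:**
- **Fingertip height:** the fingertips stood about 35 mm higher than the stated tool geometry says. My first closing on each bracket missed above it, without moving it, and I corrected by going lower.
- **Grip width:** the grips read 6–8 mm on 10 mm legs.

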